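# Check a tube-lifter spring on the bench spring tester

## Robot

A 6-joint arm with a two-finger parallel gripper is mounted at the origin on the work surface. World frame = base frame: x ahead of the robot, y to its left, z up, the work surface at z = 0. Lengths are in m, angles in rad, forces in N, time in s.
With the tool pointing down it reaches from about 0.35 to 0.875 m from the base axis. Payload 4.2 kg.
Tool frame: the origin (TCP) lies midway between the tips of the shut fingers; the grasp point (between the pads) lies 19 mm behind it; x points along the fingers, y is the direction in which the jaws open and shut, and the axes are right-handed (so a half turn about x gives the same grasp; the last joint's range is limited). The gripper opens to 85 mm and grips with 20 to 120 N. Pads are 22 mm wide; open, the fingers measure 114 mm over their backs; the gripper's body (76 mm by 85 mm) begins 54 mm behind the grasp point. The pads swing forward as they close: fully open they stand 13 mm farther back than shut.
Start: joints at [-0.972, 0.385, 0.008, 0, -1.194, -0.259], TCP at [0.208, -0.589, 0.231] pointing down, gripper open.
Joint ranges: [-3.14, 3.14], [-1.21, 2.06], [-1.07, 1.41], [-3.16, 2.05], [-2.99, -0.16], [-3.1, 3.1]. Speed limits (rad/s): [2.79, 2.79, 3.14, 3.14, 3.14, 3.14].

## Interface

Orientations are given as [roll, pitch, yaw] about the fixed x, y, z axes, in that order (R = Rz(yaw) Ry(pitch) Rx(roll)).
In Python, from station import robot gives the robot as it stands.
- The arm moves only by the tool drive_tool, never from a script. Its argument "motion" is a list that holds one entry, the list of rows, each a list of 7 numbers: the finger opening in mm, from 0 to 85.4, then the shift along the tool's x, y, z in mm, then the turn, a rotation vector about the tool's x, y, z in degrees. In form: [[[jaw, tx, ty, tz, rx, ry, rz], ...]]. A call has 1 to 8 rows; each row is the pose to reach, as a shift and turn from the pose commanded when the call began, along the tool's axes at that moment; what a row does not reach only later rows make up. A row lasts 1/8 s, in which the tool goes at most 62.5 mm and 10.7 degrees, less where a joint would pass 70% of its speed; a pose out of reach is approached as far as the arm can. A call with a gripper value outside its range is refused whole. The fingers move at their own pace and stop on an object; "force" is the grip in N (left out, the last holds). Time passes only in rows, so rows that repeat a pose let the fingers close. It gives the time, the measured TCP pose, the force and the opening at its end, in the units of the state.
- robot.get_state(): the state, without advancing time (a new reading comes with each control period).
- robot.snapshot(name): name is "scene" or "top" or "wrist"; returns (picture, depth): 400x640x3 uint8, blue, green, red; 400x640 float32, m along the optical axis (not along the pixel's ray), 0 where there is no reading.
- robot.get_calibration(name): a dict with "mtx" (3x3 intrinsics, pixels), "pose" (4x4, takes a point from camera to world coordinates). Camera axes: x right, y down, z forward; pixel columns grow to the right and rows downward; lengths in m; the calibration is good to about 2 mm. A picture is of the moment at which its call begins: read the wrist's pose just before it. get_calibration takes no time and is no camera call; for the wrist camera it gives the pose at the moment of the call.
- robot.close_job(): hands the job in, once; it reports no verdict.
The state is a dict: "time_s": time; "q": joint angles; "qd": joint speeds; "joint_torque": joint torques, N m; "position": TCP position; "tool_rot": TCP orientation; "wrist_force": force on the tool from outside, world axes, zero at the start; "torque": the same for the moment, N m; "gripper_width": finger opening in m.
Only numpy, scipy, OpenCV 4.12 (cv2) and the standard library are available. Lean on these libraries where they do the work, as an engineer would, in place of code of your own. Each camera call takes 0.05 s, during which the arm holds its last target.

## Task

Take the spring unit out of the steel tray and stand it fully home in the round seat of the spring tester. Then press its cap down until the flange comes to rest on the tester's stop ring, which marks the test height, and keep it lightly against the ring (about 6 N on the ring, over and above the spring's own force; never more than 15 N) for two seconds. Let the cap rise again and leave the unit standing in the seat, without disturbing the other things on the bench.

Things in the scene. Friction and masses are not known exactly. Their poses are not given: they have to be found in the camera images.
- spring: The spring unit, plain metal, round, 100 mm tall at rest, about 0.27 kg: a foot (disc 36 mm diameter, 12 mm tall, lower edge chamfered 3.5 mm), a coil spring on a guide rod, and on top the cap (spring_cap). Stands upright in the tray at the start. Origin: centre of the foot's underside, z up along the unit.
- spring_cap: The unit's cap: a flange (disc 62 mm diameter, 5 mm thick) and on it a grip boss 30 mm in diameter and 35 mm tall; grip it by the boss. It slides straight down on the foot against the coil: about 1.5 N to start, then 0.3 N more per mm, at most 33 mm; it carries the foot when lifted. Origin: centre of the flange's underside, at rest 60 mm above the foot's underside and 40 mm below the boss's top.
- tester: The spring tester, fixed to the bench: a grey base plate 220 mm (x, from -155 to +65 mm) by 120 mm (y), 25 mm thick, with the round seat on its origin's axis, three thin columns around it and a round gauge on its -x side, towards the robot. Origin: on the bench below the seat's axis.
- ring_guide (a point): Point on the seat's axis, 62 mm above its floor, level with the columns' tops (columns 43 mm from the axis). Below it, between them, hangs the flat stop ring, concentric with the seat: bore 48 mm, outside 66 mm, 5 mm thick; the foot passes through it, the flange does not. Its top is 36 to 50 mm above the seat's floor, set anew each time and not measured: find it by feel.
- gauge (a point): Mean place of the face-up gauge beside the seat: a dial 80 mm across, 108 mm from the seat's axis, face 65 to 79 mm above the bench (it is set with the ring). The stop ring is sprung: about 1 N when the flange meets it, then 3 N more per mm, 7 mm in all. As it sinks, the needle turns clockwise by 0.13 rad per further N; at rest it points along the tester's -x, away from the seat.
- seat (a point): Centre of the seat's floor, 25 mm above the bench: a round socket 41 mm in inner diameter with a wall 6 mm high and 3.5 mm thick, in which the foot stands.
- tray: Shallow square steel tray, 150 mm by 150 mm, rim 16 mm high, floor 4 mm thick, fixed to the bench. Origin: centre of its underside.
- tube_rack: Wire rack of capped sample tubes, 66 by 132 mm, 99 mm tall; leave alone. Origin: centre of its underside.
- bottle: White plastic bottle, 60 mm in diameter, 150 mm tall; leave alone. Origin: centre of its underside.
- pot: Small lidded plastic waste pot, 84 mm in diameter, 92 mm tall; leave alone. Origin: centre of its underside.
Mind the look-alikes: they are no part of the job. Several things look just like the spring: the one meant starts farthest from the robot's base.

How it is judged:
By the outcome, as a careful person would: the job done as asked, in the order asked, and still so for the second after the job is handed in, with the robot touching nothing.
It also fails if it takes over 64 s, if anything falls off the work surface, if the arm or the gripper's body presses on something with over 40 N, if the wrist force passes 120 N, or if a joint passes its speed limit or range.

## Working session

There is one attempt and no reset: what is moved stays moved. The work goes in short steps, Python scripts to look and compute and a tool call to move; the robot and the scene stay as the last step left them, time stands still between calls to the robot, and variables do not carry over. Pictures are saved under pics/ and viewed, and the job is handed in when it is done.

Besides the shell and the picture viewer there is one more tool, called after "Call:" by a JSON object that holds its "name" and its "arguments". drive_tool: Moves the arm, as the interface text tells. Its arguments: {"type":"object","properties":{"motion":{"type":"array","items":{"type":"array","items":{"type":"array","items":{"type":"number"}}}},"force":{"type":"number"}},"required":["motion"]}

```bash
mkdir -p pics; ls
python3 - <<'E'
from station import robot
import cv2,numpy as np
np.set_printoptions(precision=4,suppress=True)
print(robot.get_state())
for n in ("scene","top"):
    p,d=robot.snapshot(n); cv2.imwrite(f"pics/{n}0.png",p); np.save(f"pics/{n}0.npy",d)
    c=robot.get_calibration(n); print(n,c)
E
```

```text
pics
{'time_s': 0.0, 'q': array([-0.9723,  0.3856,  0.0066, -0.0005, -1.194 , -0.2586]), 'qd': array([ 0.0031, -0.0008, -0.    ,  0.001 ,  0.0012, -0.0011]), 'joint_torque': array([  0.0006, -39.2288,  18.84  ,   4.186 ,  -0.0046,  -0.    ]), 'position': array([ 0.2082, -0.5887,  0.2302]), 'tool_rot': array([1.6051, 1.5686, 1.9448]), 'wrist_force': array([ 0.7486,  0.1404, -0.3754]), 'torque': array([-0.0265, -0.0247,  0.0348]), 'gripper_width': 0.08541788761725014}
scene {'mtx': array([[389.9539,   0.    , 324.203 ],
       [  0.    , 389.9539, 202.0117],
       [  0.    ,   0.    ,   1.    ]]), 'pose': array([[-0.6084,  0.6101, -0.5076,  1.1276],
       [ 0.7934,  0.4533, -0.4062,  0.4772],
       [-0.0177, -0.6499, -0.7598,  0.9692],
       [ 0.    ,  0.    ,  0.    ,  1.    ]])}
top {'mtx': array([[466.877 ,   0.    , 324.5738],
       [  0.    , 466.877 , 199.923 ],
       [  0.    ,   0.    ,   1.    ]]), 'pose': array([[-0.0183, -0.9974,  0.0694,  0.449 ],
       [-0.9998,  0.018 , -0.0062,  0.0216],
       [ 0.005 , -0.0695, -0.9976,  1.282 ],
       [ 0.    ,  0.    ,  0.    ,  1.    ]])}
```

View pics/scene0.png

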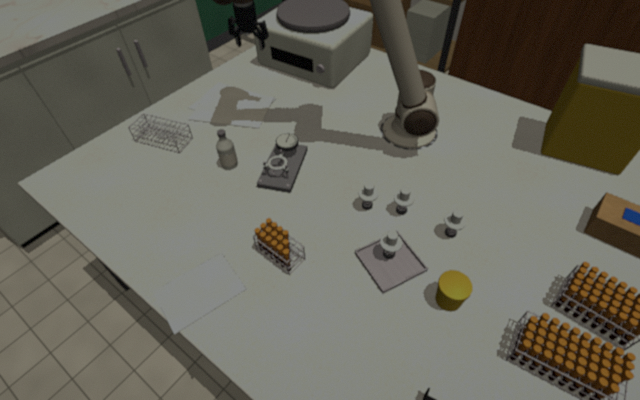

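View pics/top0.png

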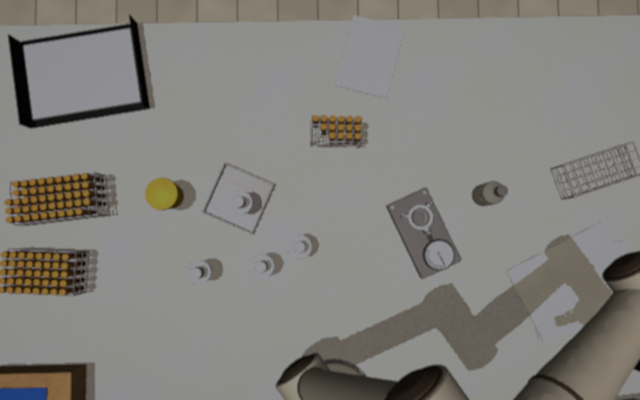

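The top view shows the target spring in the tray at (242,202), three look-alikes at (200,271), (264,265) and (303,245), the ring at (420,216) and the gauge at (439,255). Next I'll zoom in and measure.

```bash
cat > h.py <<'E'
import numpy as np, cv2
from station import robot
np.set_printoptions(precision=4,suppress=True)
def ray(c,u,v,z):
    K,P=c["mtx"],c["pose"]; d=P[:3,:3]@np.array([(u-K[0,2])/K[0,0],(v-K[1,2])/K[1,1],1]); o=P[:3,3]
    return o+d*(z-o[2])/d[2]
def cloud(c,D):
    K,P=c["mtx"],c["pose"]; v,u=np.indices(D.shape)
    X=np.stack([(u-K[0,2])/K[0,0]*D,(v-K[1,2])/K[1,1]*D,D],-1)
    W=X@P[:3,:3].T+P[:3,3]; W[D<=0]=np.nan; return W
def proj(c,p):
    K,P=c["mtx"],c["pose"]; q=K@(P[:3,:3].T@(np.asarray(p)-P[:3,3])); return q[:2]/q[2]
E
python3 - <<'E'
from h import *
p=cv2.imread("pics/top0.png")
a=cv2.resize(p[155:255,195:295],None,fx=4,fy=4,interpolation=cv2.INTER_CUBIC)
b=cv2.resize(p[185:285,375:475],None,fx=4,fy=4,interpolation=cv2.INTER_CUBIC)
cv2.imwrite("pics/z1.png",np.hstack([a,b]))
c=robot.get_calibration("top");D=np.load("pics/top0.npy");W=cloud(c,D)
for n,(r0,r1,c0,c1) in dict(spring=(185,220,222,262),l1=(255,285,185,215),l2=(250,280,250,280),l3=(232,260,288,318)).items():
    w=W[r0:r1,c0:c1]; 
    z=w[...,2]; print(n,np.nanmax(z)); 
    m=z>np.nanmax(z)-.012; print(w[m].mean(0),m.sum(),np.linalg.norm(w[m].mean(0)[:2]))
print(W[216,420],W[255,439],W[230,420], ray(c,420,216,.07), ray(c,439,255,.072))
print("bench",W[300,150],W[60,300])
E
```

```text
spring 0.11015265980757105
[0.5325 0.2341 0.1042] 109 0.5816422685513056
l1 0.10546847251119096
[0.3545 0.3419 0.0989] 117 0.4925081273174683
l2 0.10644157154998912
[0.367  0.1793 0.0998] 108 0.40842740156100504
l3 0.10512553885637543
[0.4151 0.0812 0.0996] 109 0.4230116546841658
[ 0.4883 -0.2418  0.0285] [ 0.386  -0.2758  0.0827] [ 0.4508 -0.2412  0.0254] [ 0.487  -0.2331  0.07  ] [ 0.3855 -0.2785  0.072 ]
bench [0.2755 0.4904 0.0021] [ 0.9343  0.0756 -0.0019]
```

View pics/z1.png

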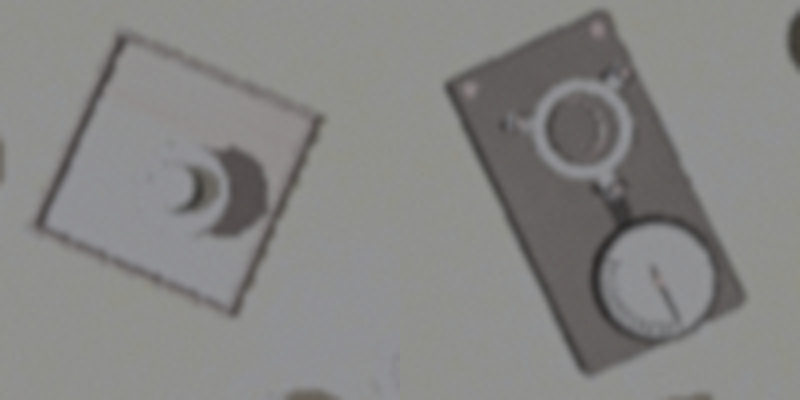

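```bash
cat >> h.py <<'E'
from scipy.spatial.transform import Rotation as R
def rot(s): return R.from_euler('xyz',s["tool_rot"])
def target_rot(yaw_jaw):
    # tool x down, jaw (tool y) along world angle yaw
    y=np.array([np.cos(yaw_jaw),np.sin(yaw_jaw),0]); x=np.array([0,0,-1.]); return R.from_matrix(np.stack([x,y,np.cross(x,y)],1))
def delta(s,pos,Rt,N=None):
    r=rot(s); d=r.inv().apply(np.asarray(pos)-s["position"])*1000
    rv=(r.inv()*Rt).as_rotvec(degrees=True); return d,rv
E
python3 - <<'E'
from h import *
s=robot.get_state(); print(rot(s).as_matrix())
c=robot.get_calibration("wrist"); print(c["pose"],c["mtx"])
g=np.array([.386,-.2785]); e=np.array([.487,-.233]); v=e-g; a=np.arctan2(v[1],v[0]); print("tester yaw",np.degrees(a),np.linalg.norm(v))
print("cur jaw",np.degrees(np.arctan2(*rot(s).as_matrix()[1::-1,1])))
for j in (a+np.pi/2,a-np.pi/2): print(delta(s,[.45,-.25,.30],target_rot(j)))
E
```

```text
[[-0.0007 -0.3332  0.9429]
 [ 0.0018  0.9429  0.3332]
 [-1.      0.0019 -0.0001]]
[[-0.334   0.8938  0.2991  0.1319]
 [ 0.9426  0.316   0.1082 -0.6158]
 [ 0.0022  0.3181 -0.9481  0.3717]
 [ 0.      0.      0.      1.    ]] [[298.9911   0.     321.1885]
 [  0.     298.9911 202.5601]
 [  0.       0.       1.    ]]
tester yaw 24.251328679253785 0.11077567422498497
cur jaw 109.46059623184935
(array([-69.2257, 238.9825, 340.8798]), array([-4.7907, -0.0003, -0.1114]))
(array([-69.2257, 238.9825, 340.8798]), array([175.2092,  -0.1704,   0.0005]))
```

Call:
{"name": "drive_tool", "arguments": {"motion": [[[85, -10, 30, 43, -0.6, 0, 0], [85, -20, 70, 100, -1.2, 0, 0], [85, -30, 110, 157, -2, 0, 0], [85, -40, 150, 214, -3, 0, 0], [85, -50, 190, 271, -4, 0, 0], [85, -62, 222, 317, -4.8, 0, 0], [85, -69, 237, 338, -4.8, 0, 0], [85, -69, 239, 341, -4.8, 0, 0]]]}}

```text
time_s: 1.1
position: [0.452, -0.2479, 0.3009]
tool_rot: [-0.476, 1.569, -0.048]
wrist_force: [-0.3, -0.7, 0.3]
gripper_width: 0.0853
```

Run:
```python
from h import *
s=robot.get_state();c=robot.get_calibration("wrist");p,d=robot.snapshot("wrist");print(s["time_s"],s["position"],np.abs(s["qd"]).max())
cv2.imwrite("pics/w1.png",p);np.save("pics/w1.npy",d);np.save("pics/w1c.npy",c,allow_pickle=True)
```

```text
1.1 [ 0.452  -0.2479  0.3009] 0.0302726208504191
```

View pics/w1.png

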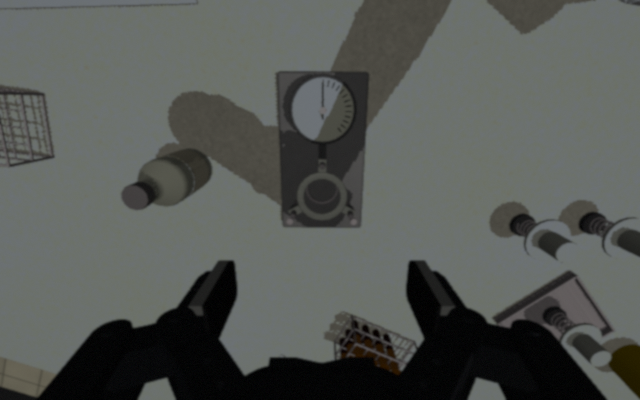

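The wrist view shows the tester: the ring and seat near (322,195), the gauge at (322,108), and plate corners near (277,72), (368,72), (361,227) and (283,227). I'll refine this.

Run:
```python
from h import *
p=cv2.imread("pics/w1.png");c=np.load("pics/w1c.npy",allow_pickle=True).item();D=np.load("pics/w1.npy")
cv2.imwrite("pics/z2.png",np.clip(cv2.resize(p[60:240,260:385],None,fx=4.4,fy=3.3,interpolation=cv2.INTER_CUBIC).astype(float)*1.7,0,255).astype(np.uint8))
z=np.clip(cv2.resize(p[150:240,270:375],None,fx=6.5,fy=6.5,interpolation=cv2.INTER_CUBIC).astype(float)*2,0,255).astype(np.uint8)
cv2.imwrite("pics/z3.png",z)
W=cloud(c,D)
cs=[ray(c,u,v,.025) for u,v in [(277,72),(368,72),(361,227),(283,227)]]; print(np.array(cs))
print(W[108,330],W[185,310])
```

```text
[[ 0.3689 -0.3482  0.025 ]
 [ 0.3203 -0.242   0.025 ]
 [ 0.5165 -0.152   0.025 ]
 [ 0.5657 -0.2593  0.025 ]]
[ 0.3802 -0.2693  0.0762] [ 0.4886 -0.2488  0.0244]
```

View pics/z2.png

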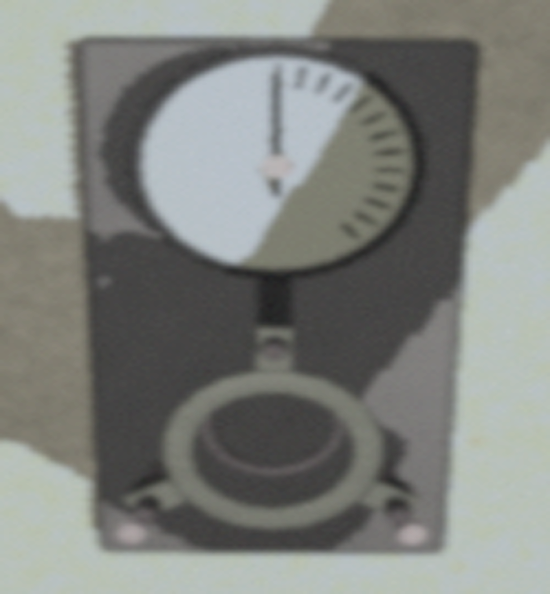

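View pics/z3.png

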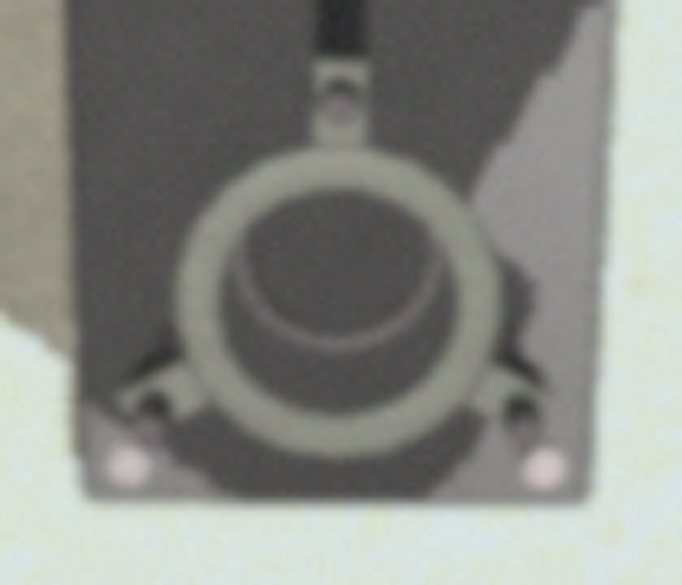

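Run:
```python
from h import *
from scipy.optimize import least_squares
c=np.load("pics/w1c.npy",allow_pickle=True).item();D=np.load("pics/w1.npy")
px=np.array([(277,71.5),(368.6,71.5),(361.1,226.9),(282.6,226.9)])
loc=np.array([(-155,-60),(-155,60),(65,60),(65,-60)])/1000.
cs=np.array([ray(c,u,v,.025)[:2] for u,v in px])
f=lambda x:(loc@np.array([[np.cos(x[2]),np.sin(x[2])],[-np.sin(x[2]),np.cos(x[2])]])+x[:2]-cs).ravel()
r=least_squares(f,[.48,-.23,.4]);print("plate fit",r.x,np.degrees(r.x[2]),r.fun.reshape(-1,2)*1000)
Y=np.degrees(r.x[2])
print("cam",c["pose"][:3,3])
# ring at different heights
for z in (.061,.068,.072,.075): 
    l,rr,t,b=[ray(c,270+a/6.5,150+q/6.5,z) for a,q in ((177,302),(500,302),(338,146),(338,458))]
    print(z,"ring ctr",(l+rr+t+b)/4,"diams",np.linalg.norm(l-rr),np.linalg.norm(t-b))
# seat wall inner edge front arc bottom at (338,352)
for q,z in ((345,.031),(352,.031)):
    P=ray(c,322,150+q/6.5,z); e=np.array([np.cos(r.x[2]),np.sin(r.x[2])])
    print("seat by arc inner",P[:2]-e*.0205, "outer",P[:2]-e*.024)
W=cloud(c,D); g=W[95:120,300:340,2]; print("gauge z",np.nanmedian(g)); pl=W[150:160,285:300,2];print("plate z",np.nanmedian(pl)); b=W[150:180,380:400,2];print("bench",np.nanmedian(b))
m=W[...,2]; m=(m>.05)&(m<.085); m[:160]=0;m[235:]=0;m[:,:280]=0;m[:,365:]=0; print("ring z",np.nanpercentile(W[m][:,2],[10,50,90]),m.sum(),W[m].mean(0))
gm=np.zeros_like(m);gm[70:145,285:360]=1;gm&=(W[...,2]>.06);print("gauge ctr",W[gm].mean(0),gm.sum())
```

```text
plate fit [ 0.4834 -0.2319  0.4255] 24.378562455397894 [[-1.3138 -2.1004]
 [-1.9423  0.3524]
 [ 1.6033  1.498 ]
 [ 1.6528  0.25  ]]
cam [ 0.3781 -0.2814  0.4422]
0.061 ring ctr [ 0.4872 -0.2304  0.061 ] diams 0.06639582831325734 0.06726708212755438
0.068 ring ctr [ 0.4852 -0.2313  0.068 ] diams 0.06517649274987804 0.06603174630049154
0.072 ring ctr [ 0.484  -0.2319  0.072 ] diams 0.06447972957080417 0.06532584011359852
0.075 ring ctr [ 0.4832 -0.2323  0.075 ] diams 0.06395715718649879 0.06479641047342867
seat by arc inner [ 0.4858 -0.2309] outer [ 0.4826 -0.2324]
seat by arc inner [ 0.4873 -0.2302] outer [ 0.4841 -0.2317]
gauge z 0.07592808547623098
plate z 0.02373614355218573
bench -0.001306726201577374
ring z [0.0689 0.0706 0.072 ] 1205 [ 0.4832 -0.2323  0.0708]
gauge ctr [ 0.3848 -0.2766  0.0757] 3726
```

Run:
```python
from h import *
s=robot.get_state()
print(delta(s,[.498,.22,.28],target_rot(np.radians(114.4))))
```

```text
(array([ 20.3497, 407.2491, 236.7189]), array([ 0.0468,  0.0089, -0.0158]))
```

Call:
{"name": "drive_tool", "arguments": {"motion": [[[85, 2, 35, 20, 0, 0, 0], [85, 4, 85, 49, 0, 0, 0], [85, 7, 138, 80, 0, 0, 0], [85, 10, 191, 111, 0, 0, 0], [85, 13, 244, 142, 0, 0, 0], [85, 16, 297, 173, 0, 0, 0], [85, 19, 350, 203, 0, 0, 0], [85, 20, 390, 226, 0, 0, 0]]]}}

```text
time_s: 2.15
position: [0.4957, 0.1989, 0.2793]
tool_rot: [-2.971, 1.569, -2.548]
wrist_force: [0.9, -0.3, -0.4]
gripper_width: 0.0851
```

Call:
{"name": "drive_tool", "arguments": {"motion": [[[85, 0, 14, 9, 0, 0, 0], [85, 0, 17, 11, 0, 0, 0]]]}}

```text
time_s: 2.4
position: [0.499, 0.2176, 0.2796]
tool_rot: [-2.884, 1.569, -2.461]
wrist_force: [-0.4, -0.2, -0.1]
gripper_width: 0.0849
```

Run:
```python
from h import *
s=robot.get_state();c=robot.get_calibration("wrist");p,d=robot.snapshot("wrist");print(s["time_s"],s["position"],np.abs(s["qd"]).max())
cv2.imwrite("pics/w2.png",np.clip(p*1.6,0,255).astype(np.uint8));np.save("pics/w2.npy",d);np.save("pics/w2c.npy",c,allow_pickle=True)
```

```text
2.4 [0.499  0.2176 0.2796] 0.03316556594904618
```

View pics/w2.png

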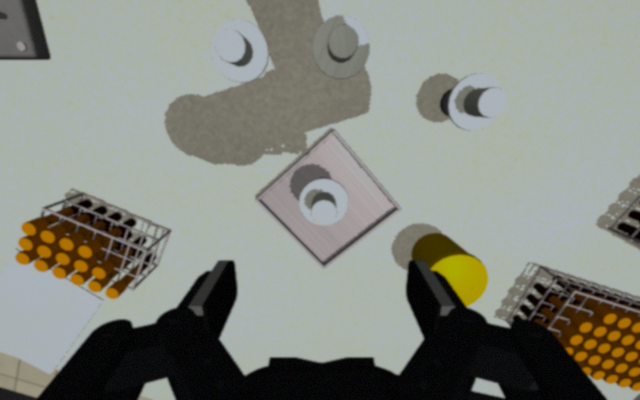

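The wrist view shows the tray spring: flange centre about (323,202), boss top about (322,210).

Run:
```python
from h import *
c=np.load("pics/w2c.npy",allow_pickle=True).item();D=np.load("pics/w2.npy");W=cloud(c,D)
w=W[180:232,292:352]; z=w[...,2]
t=w[(z>.095)&(z<.115)];f=w[(z>.058)&(z<.076)]
print("boss top",np.median(t,0),(t.max(0)+t.min(0))/2,t.max(0)-t.min(0),len(t)); print("flange",(f.max(0)+f.min(0))/2,f.max(0)-f.min(0),np.median(f[:,2]))
p=cv2.imread("pics/w2.png"); g=cv2.cvtColor(p[170:240,285:360],cv2.COLOR_BGR2GRAY)
cv2.imwrite("pics/z4.png",cv2.resize(g,None,fx=8,fy=8,interpolation=cv2.INTER_CUBIC))
v,u=np.nonzero((W[...,2]>.058)&(W[...,2]<.12)); k=(v>175)&(v<235)&(u>290)&(u<352); v=v[k];u=u[k]; print("px bounds",u.min(),u.max(),v.min(),v.max())
for uu,vv,zz in ((322,211,.104),(323,202,.069)): print(ray(c,uu,vv,zz))
```

```text
boss top [0.5297 0.2349 0.1026] [0.5311 0.2356 0.0999] [0.0298 0.0293 0.0098] 536
flange [0.5311 0.2357 0.07  ] [0.0613 0.0614 0.0117] 0.06766991232017305
px bounds 299 348 178 225
[0.5306 0.2331 0.104 ]
[0.5309 0.2347 0.069 ]
```

View pics/z4.png

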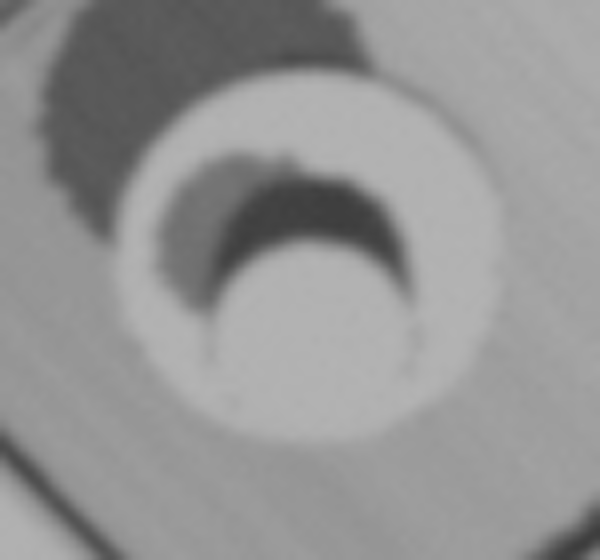

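Run:
```python
from h import *
s=robot.get_state()
for z in (.12,.073): print(delta(s,[.531,.2355,z],target_rot(np.radians(114.4))))
```

```text
(array([159.7542,   3.4947,  36.784 ]), array([-0.1911, -0.0737,  0.0194]))
(array([206.7541,   3.5107,  36.8444]), array([-0.1911, -0.0737,  0.0194]))
```

Call:
{"name": "drive_tool", "arguments": {"motion": [[[85, 25, 1.5, 15, 0, 0, 0], [85, 65, 3, 32, 0, 0, 0], [85, 110, 3.5, 37, 0, 0, 0], [85, 150, 3.5, 37, 0, 0, 0], [85, 180, 3.5, 37, 0, 0, 0], [85, 198, 3.5, 37, 0, 0, 0], [85, 207, 3.5, 37, 0, 0, 0], [85, 207, 3.5, 37, 0, 0, 0]]]}}

```text
time_s: 3.45
position: [0.5314, 0.2355, 0.0734]
tool_rot: [-2.68, 1.57, -2.257]
wrist_force: [-0.0, 0.9, 0.3]
gripper_width: 0.0848
```

Run:
```python
from h import *
s=robot.get_state();c=robot.get_calibration("wrist");p,d=robot.snapshot("wrist");print(s["time_s"],s["position"],s["wrist_force"])
cv2.imwrite("pics/w3.png",np.clip(p*1.6,0,255).astype(np.uint8));np.save("pics/w3.npy",d);np.save("pics/w3c.npy",c,allow_pickle=True)
```

```text
3.45 [0.5314 0.2355 0.0734] [-0.0354  0.9252  0.2836]
```

View pics/w3.png

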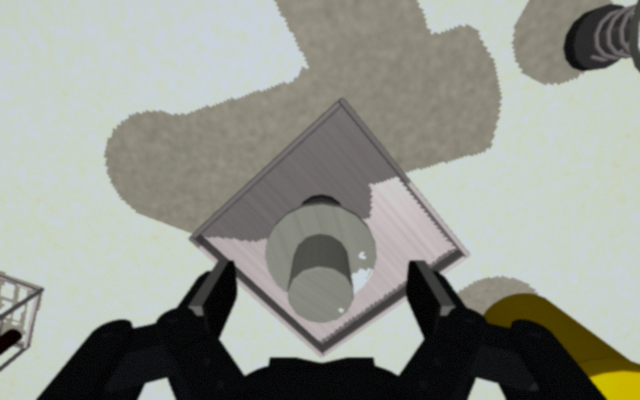

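The boss, at (320,292), is centred between the fingers. Closing now.

Call:
{"name": "drive_tool", "arguments": {"motion": [[[60, 0, 0, 0, 0, 0, 0], [40, 0, 0, 0, 0, 0, 0], [24, 0, 0, 0, 0, 0, 0], [24, 0, 0, 0, 0, 0, 0], [24, 0, 0, 0, 0, 0, 0], [24, 0, 0, 0, 0, 0, 0]]], "force": 60}}

```text
time_s: 4.25
position: [0.5314, 0.2366, 0.0735]
tool_rot: [-0.273, 1.57, 0.15]
wrist_force: [0.9, -1.0, 1.3]
gripper_width: 0.0285
```

Call:
{"name": "drive_tool", "arguments": {"motion": [[[24, -4, 0, 0, 0, 0, 0], [24, -15, 0, 0, 0, 0, 0], [24, -40, 0, 0, 0, 0, 0], [24, -80, 0, 0, 0, 0, 0], [24, -120, 0, 0, 0, 0, 0], [24, -135, 0, 0, 0, 0, 0], [24, -140, 0, 0, 0, 0, 0]]]}}

```text
time_s: 5.12
position: [0.5308, 0.2366, 0.2134]
tool_rot: [1.571, 1.57, 1.994]
wrist_force: [-0.9, 0.1, -2.2]
gripper_width: 0.0288
```

Run:
```python
from h import *
s=robot.get_state();c=robot.get_calibration("wrist");p,d=robot.snapshot("wrist");print(s["time_s"],s["position"],s["wrist_force"],s["gripper_width"])
cv2.imwrite("pics/w4.png",np.clip(p*1.6,0,255).astype(np.uint8));np.save("pics/w4.npy",d);np.save("pics/w4c.npy",c,allow_pickle=True)
for z in (.17,): print(delta(s,[.4845,-.2315,.215],target_rot(np.radians(114.4))))
```

```text
5.125 [0.5308 0.2366 0.2134] [-0.9314  0.1352 -2.2367] 0.028769855758390483
(array([  -1.8717, -407.7577, -234.5219]), array([-0.1484,  0.    , -0.0447]))
```

View pics/w4.png

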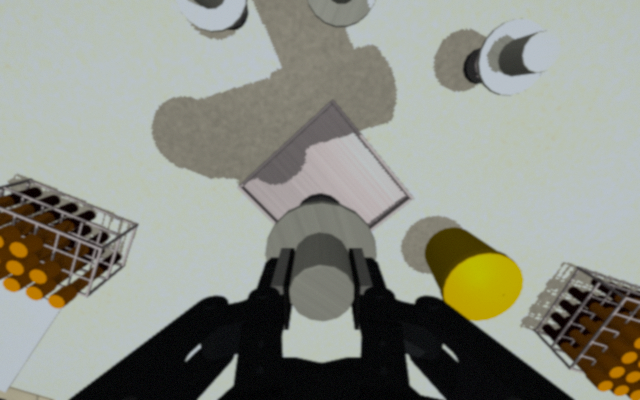

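Lifted upright and centred in the grip. Carrying it to above the seat.

Call:
{"name": "drive_tool", "arguments": {"motion": [[[24, 0, -15, -9, 0, 0, 0], [24, 0, -45, -26, 0, 0, 0], [24, 0, -90, -52, 0, 0, 0], [24, 0, -135, -78, 0, 0, 0], [24, 0, -180, -104, 0, 0, 0], [24, 0, -225, -129, 0, 0, 0], [24, 0, -270, -155, 0, 0, 0], [24, 0, -310, -178, 0, 0, 0]]]}}

```text
time_s: 6.18
position: [0.4944, -0.1215, 0.2118]
tool_rot: [2.723, 1.567, -3.138]
wrist_force: [0.7, -0.8, -2.2]
gripper_width: 0.0285
```

Call:
{"name": "drive_tool", "arguments": {"motion": [[[24, 0, -40, -23, 0, 0, 0], [24, 0, -70, -40, 0, 0, 0], [24, 0, -88, -51, 0, 0, 0], [24, 0, -96, -55, 0, 0, 0], [24, 0, -98, -56, 0, 0, 0], [24, 0, -98, -56, 0, 0, 0]]]}}

```text
time_s: 6.92
position: [0.4854, -0.2311, 0.213]
tool_rot: [2.268, 1.57, 2.692]
wrist_force: [-0.1, -0.3, -2.8]
gripper_width: 0.0283
```

```bash
cat > look.py <<'E'
from h import *
import sys
n=sys.argv[1]
s=robot.get_state();c=robot.get_calibration("wrist");p,d=robot.snapshot("wrist");print(s["time_s"],s["position"],s["tool_rot"],s["wrist_force"],s["torque"],s["gripper_width"])
cv2.imwrite(f"pics/{n}.png",np.clip(p*1.6,0,255).astype(np.uint8));np.save(f"pics/{n}.npy",d);np.save(f"pics/{n}c.npy",c,allow_pickle=True)
r=rot(s).as_matrix();print("tilt deg x-axis xy",np.degrees(r[:2,0]),"jaw",np.degrees(np.arctan2(r[1,1],r[0,1])))
print(delta(s,[.4845,-.2315,s["position"][2]],target_rot(np.radians(114.4))))
E
python3 look.py w5
```

```text
6.925 [ 0.4854 -0.2311  0.213 ] [2.2679 1.57   2.6919] [-0.0864 -0.345  -2.8239] [ 0.0124 -0.0435 -0.0255] 0.02828215318291516
tilt deg x-axis xy [-0.0395  0.0191] jaw 114.29642649930669
(array([ 0.0005, -0.0212, -1.0333]), array([-0.1036, -0.0281, -0.0337]))
```

View pics/w5.png

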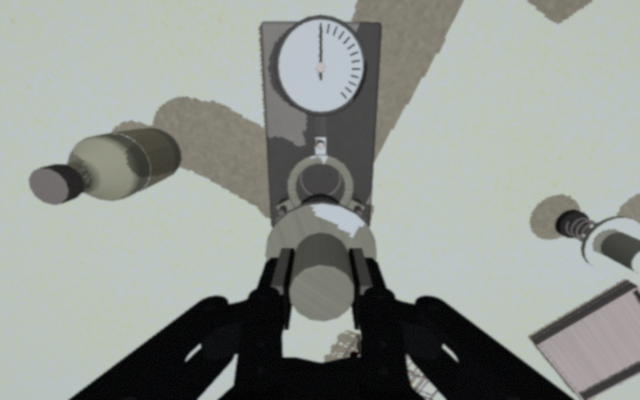

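Call:
{"name": "drive_tool", "arguments": {"motion": [[[24, 10, 0, -1, 0, 0, 0], [24, 30, 0, -1, 0, 0, 0], [24, 46, 0, -1, 0, 0, 0], [24, 53, 0, -1, 0, 0, 0], [24, 53, 0, -1, 0, 0, 0]]]}}

```text
time_s: 7.6
position: [0.4845, -0.2317, 0.1598]
tool_rot: [2.618, 1.57, 3.042]
wrist_force: [0.0, 0.5, -2.7]
gripper_width: 0.0285
```

```bash
python3 look.py w6
python3 - <<'E'
from h import *
p,d=robot.snapshot("scene"); c=robot.get_calibration("scene"); np.save("pics/s6.npy",d)
q=proj(c,[.4845,-.2315,.08]);print(q)
u,v=int(q[0]),int(q[1]); 
cv2.imwrite("pics/s6.png",np.clip(cv2.resize(p[v-45:v+40,u-50:u+50],None,fx=7,fy=7,interpolation=cv2.INTER_CUBIC)*1.5,0,255).astype(np.uint8)); print(u-50,v-45)
a=cv2.imread("pics/w6.png"); cv2.imwrite("pics/w6z.png",cv2.resize(a[60:330,220:420],None,fx=2.2,fy=2.2,interpolation=cv2.INTER_CUBIC))
E
```

```text
7.6 [ 0.4845 -0.2317  0.1598] [2.6178 1.5696 3.0419] [ 0.0079  0.4703 -2.7044] [-0.0284 -0.0121  0.0008] 0.028450552871618812
tilt deg x-axis xy [-0.0683  0.0068] jaw 114.29750196960451
(array([0.    , 0.1642, 0.0741]), array([-0.1025, -0.0594, -0.0344]))
[277.2633 160.9864]
227 115
```

View pics/w6z.png

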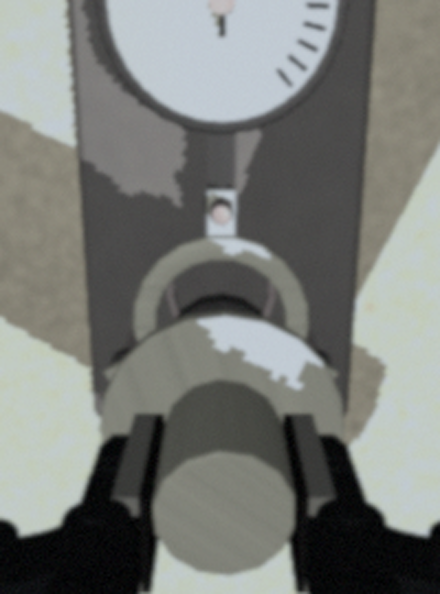

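View pics/s6.png

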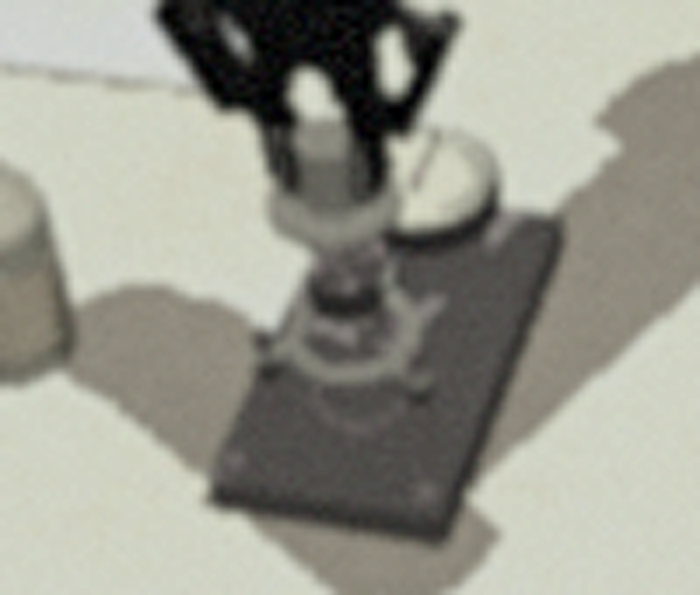

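Run:
```python
from h import *
c=np.load("pics/w6c.npy",allow_pickle=True).item()
e=np.array([np.cos(.4255),np.sin(.4255)]); n=np.array([-e[1],e[0]]); S=np.array([.4845,-.2315])
def t(l,u,v,z): P=ray(c,220+u/2.2,60+v/2.2,z)[:2]-S; print(l,"along %.1f lateral %.1f"%(P@e*1000,P@n*1000))
t("ring outer (want -33)",221,237,.072)
t("ring inner (want -24)",221,262,.072)
t("flange front (want -31)",221,314,.150)
t("flange bot front",221,314,.145+.0055)
t("foot top edge(want -18)",221,297,.1025)
t("ringL",133,320,.072);t("ringR",309,320,.072)
t("column (want -43)",221,212,.087)
t("bossL",150,505,.190);t("bossR",297,505,.190)
```

```text
ring outer (want -33) along -32.7 lateral -0.4
ring inner (want -24) along -23.6 lateral -0.4
flange front (want -31) along -30.1 lateral -0.3
flange bot front along -30.3 lateral -0.3
foot top edge(want -18) along -19.9 lateral -0.4
ringL along -1.7 lateral -32.9
ringR along -1.6 lateral 32.0
column (want -43) along -44.1 lateral -0.4
bossL along -3.7 lateral -14.3
bossR along -3.7 lateral 14.8
```

Alignment is within about 1 mm. Lowering through the ring.

Call:
{"name": "drive_tool", "arguments": {"motion": [[[24, 5, 0, 0, 0, 0, 0], [24, 15, 0, 0, 0, 0, 0], [24, 27, 0, 0, 0, 0, 0], [24, 38, 0, 0, 0, 0, 0], [24, 47, 0, 0, 0, 0, 0], [24, 53, 0, 0, 0, 0, 0], [24, 56, 0, 0, 0, 0, 0], [24, 56, 0, 0, 0, 0, 0]]]}}

```text
time_s: 8.7
position: [0.4848, -0.232, 0.1043]
tool_rot: [-2.859, 1.571, -2.436]
wrist_force: [0.4, -0.4, -1.7]
gripper_width: 0.0283
```

Call:
{"name": "drive_tool", "arguments": {"motion": [[[24, 1.5, 0, 0, 0, 0, 0], [24, 3, 0, 0, 0, 0, 0], [24, 4.5, 0, 0, 0, 0, 0], [24, 6, 0, 0, 0, 0, 0], [24, 6, 0, 0, 0, 0, 0]]]}}

```text
time_s: 9.32
position: [0.4846, -0.2319, 0.0982]
tool_rot: [2.575, 1.57, 2.999]
wrist_force: [-0.6, -0.4, -2.2]
gripper_width: 0.0283
```

Call:
{"name": "drive_tool", "arguments": {"motion": [[[24, 1, 0, 0, 0, 0, 0], [24, 2, 0, 0, 0, 0, 0], [24, 3, 0, 0, 0, 0, 0], [24, 4, 0, 0, 0, 0, 0], [24, 4, 0, 0, 0, 0, 0]]]}}

```text
time_s: 9.95
position: [0.4849, -0.232, 0.0948]
tool_rot: [-1.004, 1.57, -0.581]
wrist_force: [-1.2, 0.5, 0.9]
gripper_width: 0.0286
```

Call:
{"name": "drive_tool", "arguments": {"motion": [[[24, 1, 0, 0, 0, 0, 0], [24, 2, 0, 0, 0, 0, 0], [24, 2, 0, 0, 0, 0, 0]]]}}

```text
time_s: 10.32
position: [0.4849, -0.232, 0.0924]
tool_rot: [-0.886, 1.57, -0.462]
wrist_force: [-1.0, 0.2, 2.4]
gripper_width: 0.0285
```

```bash
python3 look.py w7
```

```text
10.325 [ 0.4849 -0.232   0.0924] [-0.8858  1.5704 -0.4621] [-1.021   0.1818  2.3889] [0.155  0.2657 0.0182] 0.02845122724250134
tilt deg x-axis xy [ 0.0205 -0.0102] jaw 114.27584213480053
(array([-0.0002,  0.6088, -0.1134]), array([-0.1242,  0.0145,  0.0178]))
```

View pics/w7.png

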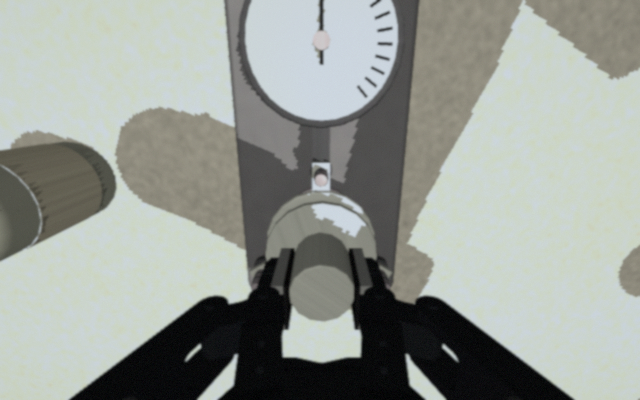

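Contact came at a TCP height of about 0.095, which matches the foot on the seat floor (expected 0.0945). Pressing on in steps, averaging the force.

Call:
{"name": "drive_tool", "arguments": {"motion": [[[24, 1, 0, 0, 0, 0, 0], [24, 2, 0, 0, 0, 0, 0], [24, 3, 0, 0, 0, 0, 0], [24, 4, 0, 0, 0, 0, 0], [24, 5, 0, 0, 0, 0, 0], [24, 5, 0, 0, 0, 0, 0]]]}}

```text
time_s: 11.12
position: [0.4849, -0.232, 0.0874]
tool_rot: [-0.922, 1.57, -0.498]
wrist_force: [-0.4, -0.4, 3.7]
gripper_width: 0.0288
```

```bash
cat > avg.py <<'E'
from h import *
import sys
N=int(sys.argv[1]); F=[];T=[];Z=[]
for i in range(N):
    s=robot.get_state();F.append(s["wrist_force"]);T.append(s["torque"]);Z.append(s["position"])
    c=robot.get_calibration("wrist"); p,d=robot.snapshot("wrist")
print(round(s["time_s"],2),"F",np.mean(F,0),"sd",np.std(F,0),"T",np.mean(T,0),"pos",np.mean(Z,0))
n=sys.argv[2]; cv2.imwrite(f"pics/{n}.png",np.clip(p*1.6,0,255).astype(np.uint8));np.save(f"pics/{n}c.npy",c,allow_pickle=True);np.save(f"pics/{n}.npy",d)
E
python3 avg.py 5 a1
```

```text
11.32 F [-0.4457 -0.5652  3.5919] sd [0.6043 0.2033 0.1686] T [-0.0258  0.2326  0.0135] pos [ 0.4849 -0.232   0.0874]
```

Call:
{"name": "drive_tool", "arguments": {"motion": [[[24, 1, 0, 0, 0, 0, 0], [24, 2, 0, 0, 0, 0, 0], [24, 3, 0, 0, 0, 0, 0], [24, 3, 0, 0, 0, 0, 0]]]}}

```text
time_s: 11.88
position: [0.4849, -0.232, 0.0844]
tool_rot: [-0.974, 1.57, -0.551]
wrist_force: [-0.8, -0.9, 3.9]
gripper_width: 0.0283
```

```bash
python3 avg.py 4 a2
```

```text
12.03 F [-0.2342 -0.482   4.1747] sd [1.0202 0.626  0.3835] T [-0.1767  0.1351  0.0067] pos [ 0.4849 -0.232   0.0844]
```

Call:
{"name": "drive_tool", "arguments": {"motion": [[[24, 0.5, 0, 0, 0, 0, 0], [24, 1, 0, 0, 0, 0, 0], [24, 1, 0, 0, 0, 0, 0]]]}}

```text
time_s: 12.45
position: [0.4849, -0.232, 0.0834]
tool_rot: [-0.808, 1.57, -0.384]
wrist_force: [0.1, -1.0, 5.1]
gripper_width: 0.0281
```

Call:
{"name": "drive_tool", "arguments": {"motion": [[[24, 0.5, 0, 0, 0, 0, 0], [24, 1, 0, 0, 0, 0, 0], [24, 1, 0, 0, 0, 0, 0]]]}}

```text
time_s: 12.82
position: [0.4849, -0.232, 0.0825]
tool_rot: [-0.865, 1.57, -0.441]
wrist_force: [-0.4, -1.3, 4.5]
gripper_width: 0.0283
```

```bash
python3 avg.py 3 a3
```

```text
12.93 F [-0.6792 -1.1081  5.3354] sd [0.3539 0.1757 0.5585] T [-0.2973  0.0965  0.0294] pos [ 0.4849 -0.232   0.0825]
```

View pics/a3.png

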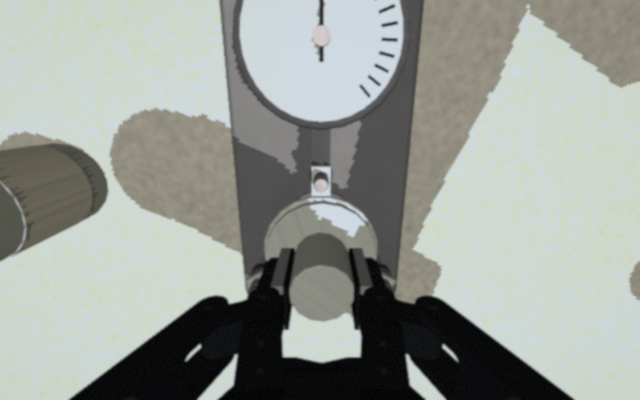

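The needle (pivot at (321,35)) still points straight up in the picture, so it is at rest. Continuing.

Call:
{"name": "drive_tool", "arguments": {"motion": [[[24, 0.5, 0, 0, 0, 0, 0], [24, 0.5, 0, 0, 0, 0, 0]]]}}

```text
time_s: 13.22
position: [0.4849, -0.232, 0.0822]
tool_rot: [-1.032, 1.57, -0.608]
wrist_force: [-1.0, -0.6, 6.2]
gripper_width: 0.0282
```

Call:
{"name": "drive_tool", "arguments": {"motion": [[[24, 0.5, 0, 0, 0, 0, 0], [24, 0.5, 0, 0, 0, 0, 0]]]}}

```text
time_s: 13.48
position: [0.4849, -0.232, 0.0819]
tool_rot: [-0.989, 1.57, -0.565]
wrist_force: [-0.2, -0.4, 8.3]
gripper_width: 0.0283
```

```bash
python3 avg.py 3 a4
```

```text
13.57 F [-1.0813 -0.504   7.7767] sd [0.7875 0.4257 0.4299] T [-0.0853  0.34    0.0178] pos [ 0.4849 -0.232   0.0819]
```

Call:
{"name": "drive_tool", "arguments": {"motion": [[[24, 0.5, 0, 0, 0, 0, 0], [24, 0.5, 0, 0, 0, 0, 0]]]}}

```text
time_s: 13.88
position: [0.4849, -0.232, 0.0815]
tool_rot: [-1.117, 1.57, -0.693]
wrist_force: [-1.1, -0.3, 8.9]
gripper_width: 0.0285
```

```bash
python3 avg.py 3 a5
```

```text
13.97 F [-1.3373 -0.4217  8.8002] sd [0.2775 0.2315 0.3998] T [-0.013   0.3972  0.0245] pos [ 0.4849 -0.232   0.0816]
```

View pics/a5.png

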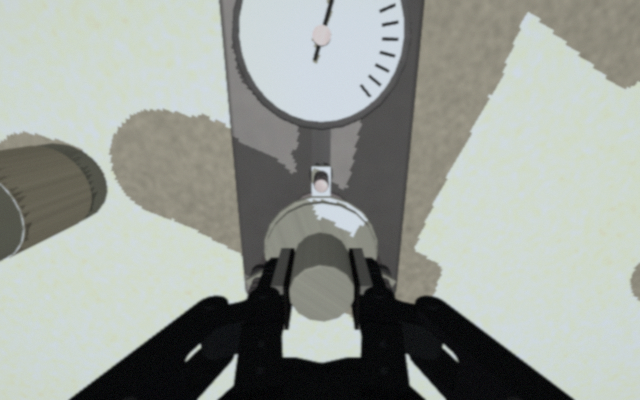

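The needle has turned to about 0.3 rad (tip near (332,0), pivot (321,35)). That is roughly 3.3 N on the ring and agrees with the wrist force. Pressing slightly more.

Call:
{"name": "drive_tool", "arguments": {"motion": [[[24, 0.5, 0, 0, 0, 0, 0], [24, 1, 0, 0, 0, 0, 0], [24, 1, 0, 0, 0, 0, 0]]]}}

```text
time_s: 14.4
position: [0.4849, -0.232, 0.0809]
tool_rot: [-1.18, 1.57, -0.756]
wrist_force: [-1.5, -0.1, 11.8]
gripper_width: 0.0282
```

```bash
python3 avg.py 4 a6
cat > needle.py <<'E'
from h import *
import sys
n=sys.argv[1]; c=np.load(f"pics/{n}c.npy",allow_pickle=True).item(); p=cv2.imread(f"pics/{n}.png")
piv=np.array([321.3,35.]); g=cv2.cvtColor(p,cv2.COLOR_BGR2GRAY)
v,u=np.nonzero(g<110); r=np.hypot(u-piv[0],v-piv[1]); k=(r>12)&(r<58)&(v<33); k&=(r<55)
# connected dark pixels in sector; unproject to gauge plane, direction by axis fit
P=np.array([ray(c,a,b,.0765)[:2] for a,b in zip(u[k],v[k])]); o=ray(c,*piv,.0765)[:2]
d=P-o; rr=np.hypot(*d.T); kk=(rr>.010)&(rr<.027); d=d[kk]
e=-np.array([np.cos(.4255),np.sin(.4255)])
m=d.mean(0); a=np.arctan2(e[1],e[0])-np.arctan2(m[1],m[0]); a=(a+np.pi)%(2*np.pi)-np.pi
print(n,"needle cw rad",a,"N",1+a/.13,len(d))
E
for i in a3 a4 a5 a6; do python3 needle.py $i; done
```

```text
14.55 F [-1.5202 -0.2319 11.1161] sd [0.2764 0.1898 0.3984] T [0.1412 0.6069 0.0139] pos [ 0.4849 -0.2321  0.0809]
a3 needle cw rad -0.005119957353614257 N 0.9606157126645057 29
a4 needle cw rad 0.19854216704164473 N 2.527247438781883 35
a5 needle cw rad 0.30733309598379854 N 3.3641007383369117 36
a6 needle cw rad 0.5546045704918168 N 5.2661890037832055 52
```

View pics/a6.png

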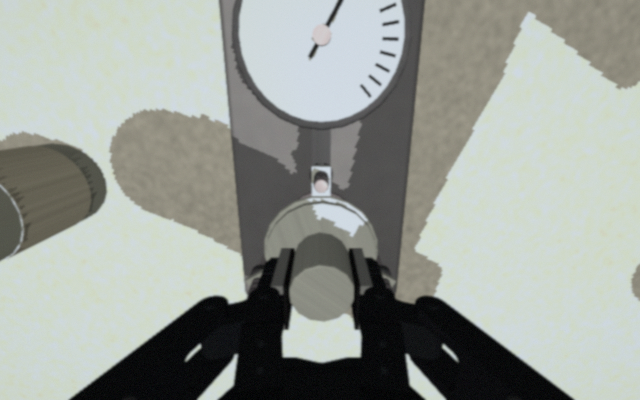

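The gauge reads about 5.3 N and wrist force minus spring gives about 5.8 N. One small nudge, then hold.

Call:
{"name": "drive_tool", "arguments": {"motion": [[[24, 0.3, 0, 0, 0, 0, 0], [24, 0.3, 0, 0, 0, 0, 0], [24, 0.3, 0, 0, 0, 0, 0], [24, 0.3, 0, 0, 0, 0, 0], [24, 0.3, 0, 0, 0, 0, 0], [24, 0.3, 0, 0, 0, 0, 0], [24, 0.3, 0, 0, 0, 0, 0], [24, 0.3, 0, 0, 0, 0, 0]]]}}

```text
time_s: 15.6
position: [0.4849, -0.2321, 0.0807]
tool_rot: [-1.124, 1.57, -0.7]
wrist_force: [-2.3, -0.6, 11.2]
gripper_width: 0.0284
```

```bash
python3 avg.py 3 a7; python3 needle.py a7
```

```text
15.7 F [-2.0154 -0.4626 11.5575] sd [0.3121 0.4069 0.288 ] T [0.188  0.6553 0.012 ] pos [ 0.4849 -0.2321  0.0807]
a7 needle cw rad 0.6213464948516556 N 5.779588421935812 64
```

Call:
{"name": "drive_tool", "arguments": {"motion": [[[24, 0, 0, 0, 0, 0, 0], [24, 0, 0, 0, 0, 0, 0], [24, 0, 0, 0, 0, 0, 0], [24, 0, 0, 0, 0, 0, 0], [24, 0, 0, 0, 0, 0, 0], [24, 0, 0, 0, 0, 0, 0], [24, 0, 0, 0, 0, 0, 0], [24, 0, 0, 0, 0, 0, 0]]]}}

```text
time_s: 16.75
position: [0.4849, -0.232, 0.0807]
tool_rot: [-1.103, 1.57, -0.679]
wrist_force: [-1.5, -1.1, 11.0]
gripper_width: 0.0286
```

Call:
{"name": "drive_tool", "arguments": {"motion": [[[24, 0, 0, 0, 0, 0, 0], [24, 0, 0, 0, 0, 0, 0], [24, 0, 0, 0, 0, 0, 0], [24, 0, 0, 0, 0, 0, 0], [24, 0, 0, 0, 0, 0, 0], [24, 0, 0, 0, 0, 0, 0], [24, 0, 0, 0, 0, 0, 0], [24, 0, 0, 0, 0, 0, 0]]]}}

```text
time_s: 17.75
position: [0.4849, -0.2321, 0.0808]
tool_rot: [-1.094, 1.57, -0.67]
wrist_force: [-1.8, -0.2, 10.4]
gripper_width: 0.0286
```

```bash
python3 avg.py 3 a8; python3 needle.py a8
```

```text
17.85 F [-1.3102 -0.1133 11.1934] sd [0.3977 0.1582 0.5462] T [0.2056 0.6471 0.016 ] pos [ 0.4849 -0.2321  0.0807]
a8 needle cw rad 0.6213461040141013 N 5.779585415493087 64
```

View pics/a8.png

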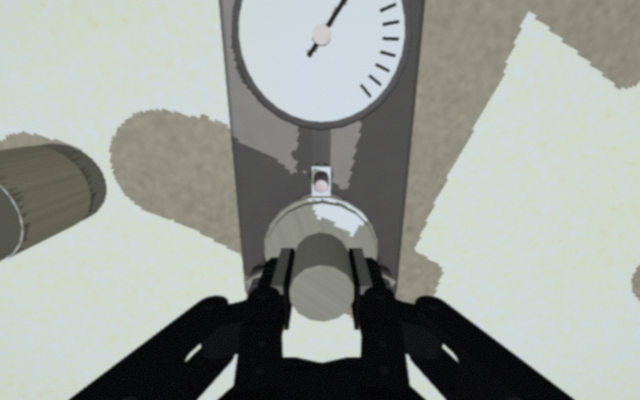

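Held at about 5.8 N for over 3 s with the needle steady at 0.62 rad. Letting the cap rise.

Call:
{"name": "drive_tool", "arguments": {"motion": [[[24, -1.5, 0, 0, 0, 0, 0], [24, -3.5, 0, 0, 0, 0, 0], [24, -6, 0, 0, 0, 0, 0], [24, -8.5, 0, 0, 0, 0, 0], [24, -11, 0, 0, 0, 0, 0], [24, -13, 0, 0, 0, 0, 0], [24, -14, 0, 0, 0, 0, 0], [24, -14, 0, 0, 0, 0, 0]]]}}

```text
time_s: 18.9
position: [0.4847, -0.2319, 0.0934]
tool_rot: [1.749, 1.571, 2.172]
wrist_force: [-0.1, -1.8, 0.9]
gripper_width: 0.0287
```

```bash
python3 avg.py 4 b1; python3 needle.py b1
```

```text
19.05 F [ 0.3287 -1.7095  1.903 ] sd [0.4449 0.3096 0.6404] T [-0.4107 -0.2197  0.0019] pos [ 0.4847 -0.2319  0.0934]
b1 needle cw rad -0.03537108727847871 N 0.7279147132424715 34
```

Call:
{"name": "drive_tool", "arguments": {"motion": [[[24, -0.5, 0, 0, 0, 0, 0], [24, -1, 0, 0, 0, 0, 0], [24, -1, 0, 0, 0, 0, 0]]]}}

```text
time_s: 19.48
position: [0.4846, -0.2319, 0.0945]
tool_rot: [1.985, 1.571, 2.408]
wrist_force: [-0.1, -0.9, 0.7]
gripper_width: 0.0283
```

```bash
python3 avg.py 4 b2
```

```text
19.62 F [ 0.5812 -1.0053  1.5244] sd [0.5034 0.2818 0.5963] T [-0.3505 -0.2121 -0.0144] pos [ 0.4846 -0.2319  0.0945]
```

Call:
{"name": "drive_tool", "arguments": {"motion": [[[32, 0, 0, 0, 0, 0, 0], [36, 0, 0, 0, 0, 0, 0], [45, 0, 0, 0, 0, 0, 0], [60, 0, 0, 0, 0, 0, 0], [85, 0, 0, 0, 0, 0, 0], [85, 0, 0, 0, 0, 0, 0], [85, 0, 0, 0, 0, 0, 0]]]}}

```text
time_s: 20.55
position: [0.4847, -0.2319, 0.0945]
tool_rot: [1.466, 1.571, 1.89]
wrist_force: [-0.3, 0.1, 0.9]
gripper_width: 0.085
```

```bash
python3 avg.py 1 b3
```

```text
20.55 F [-0.2989  0.1252  0.8683] sd [0. 0. 0.] T [-0.0165  0.0093 -0.0375] pos [ 0.4847 -0.2319  0.0945]
```

View pics/b3.png

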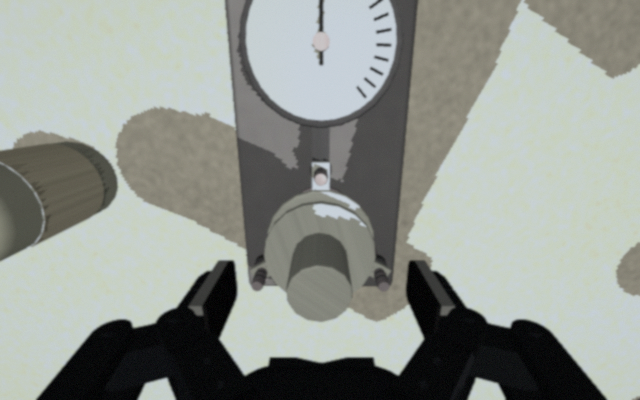

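The unit is released and standing, with the boss at (319,293). Retracting, then a check.

Call:
{"name": "drive_tool", "arguments": {"motion": [[[85, -5, 0, 0, 0, 0, 0], [85, -20, 0, 0, 0, 0, 0], [85, -50, 0, 0, 0, 0, 0], [85, -95, 0, 0, 0, 0, 0], [85, -140, 0, -10, 0, 0, 0], [85, -175, 0, -25, 0, 0, 0], [85, -185, 0, -35, 0, 0, 0], [85, -185, 0, -35, 0, 0, 0]]]}}

```text
time_s: 21.6
position: [0.4523, -0.2464, 0.2803]
tool_rot: [-0.431, 1.569, -0.008]
wrist_force: [0.6, 0.5, -0.5]
gripper_width: 0.0849
```

```bash
python3 look.py e1
python3 - <<'E'
from h import *
c=np.load("pics/e1c.npy",allow_pickle=True).item();D=np.load("pics/e1.npy");W=cloud(c,D)
z=W[...,2]; r=np.hypot(W[...,0]-.4845,W[...,1]+.2315)
t=W[(r<.03)&(z>.115)&(z<.135)]; f=W[(r<.045)&(z>.083)&(z<.097)]
print("boss top z med",np.median(t[:,2]),(t.max(0)+t.min(0))/2,t.max(0)-t.min(0)); print("flange",np.median(f[:,2]),(f.max(0)+f.min(0))/2,f.max(0)-f.min(0))
A=np.c_[f[:,:2],np.ones(len(f))]; k=np.linalg.lstsq(A,f[:,2],rcond=None)[0]; print("flange tilt deg",np.degrees(k[:2]))
print("plate z",np.median(W[(r>.05)&(r<.06)&(z>.015)&(z<.035)][:,2]))
p,d=robot.snapshot("scene"); cv2.imwrite("pics/s_end.png",p)
cv2.imwrite("pics/s_endz.png",np.clip(cv2.resize(p[100:210,210:330],None,fx=5,fy=5,interpolation=cv2.INTER_CUBIC)*1.5,0,255).astype(np.uint8))
E
```

```text
21.6 [ 0.4523 -0.2464  0.2803] [-0.4306  1.5689 -0.0077] [ 0.5754  0.5221 -0.4641] [ 0.0432  0.0549 -0.0138] 0.0848799786157259
tilt deg x-axis xy [ 0.1059 -0.0008] jaw 114.22595217010017
(array([ 0.0593,  0.4192, 35.457 ]), array([-0.174 ,  0.0962,  0.0444]))
boss top z med 0.12352430138600742 [ 0.484  -0.2325  0.1203] [0.0291 0.0293 0.0106]
flange 0.08865420440129823 [ 0.482  -0.2249  0.0901] [0.0783 0.0763 0.0138]
flange tilt deg [-0.2169 -0.1801]
plate z 0.02365556112742323
```

View pics/e1.png

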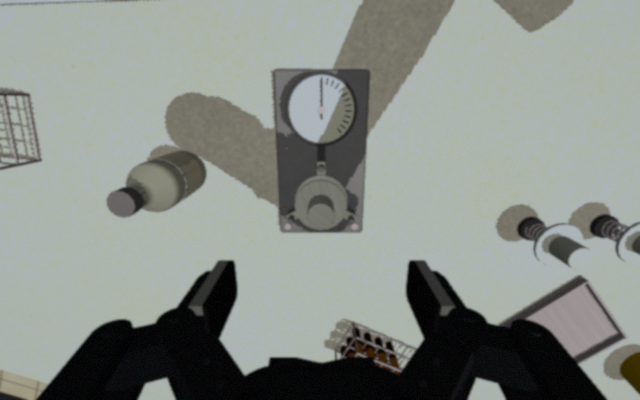

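View pics/s_endz.png

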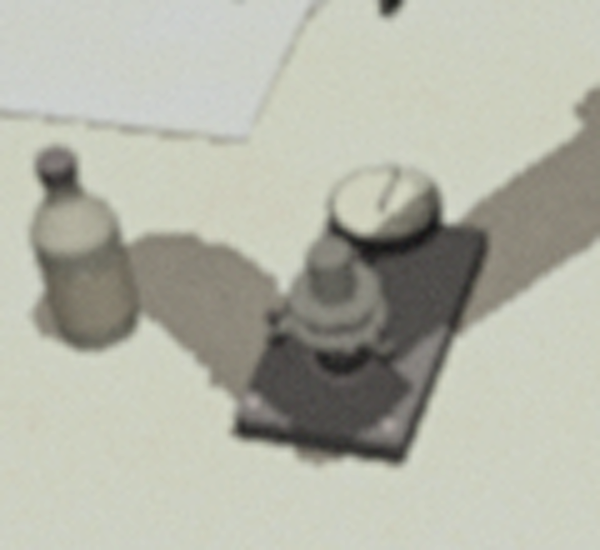

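The boss top is 99.9 mm above the plate, so the unit is home. Tilt is about 0.3°, and the needle is at rest at (321,80) in the final picture. Handing in.

```bash
python3 -c "
from station import robot
print(robot.close_job())"
```

```text
the job is handed in; nothing more can be done
None
```

I took the spring unit from the tray, stood it in the tester's seat, tested it against the stop ring, let the cap rise and left it standing. I then handed the job in at about 22 s; no verdict was reported.

- **Ring test:** the flange met the ring about 48 mm above the seat floor. I held it for over 3 s at about 5.8 N by the gauge (needle steady at 0.62 rad), and the highest single wrist reading was 11.8 N in total. Wrist force less my estimate of the spring's own force gave roughly 5.5–6 N, which agrees with the gauge.
- **Unit standing:** after release the boss top is 99.9 mm above the plate, so the foot is fully home, with a tilt of about 0.3°. The gauge needle is back at rest and the gripper is clear of the unit.
- **Other things on the bench:** nothing looked moved in the last pictures, but I checked this only by eye, and the rack and pot were partly out of view.
- **Checks that disagreed:**
  - The wrist force while compressing read about 1.5 N above the simple spring estimate, perhaps from guide friction or sensor bias. I judged ring contact by the change in slope and the needle instead.
  - The final flange-centre depth fit was off because it also caught the column tops, so I used the boss position.

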